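# Make up the mixing kit and the checking kit for a cap print run

### The job

Make up two kits from the stock standing on the bench: the black-banded ink pot and the blue-lidded hardener pot go into the green tray, the white tally counter and the single black cap lying on the bench into the yellow tray. Give each thing a pocket of its own and set it down in the middle of that pocket, upright as it stands now.

Things in the scene. Friction and masses are not known exactly. Their poses are not given: they have to be found in the camera images.
- green_tray: Green plastic kit tray, fixed, 86 (its x) x 169 (its y, its length) x 9 mm high; lies on the bench or on the brown stand to the left, surface at z = 0. Origin: centre of its underside, z up. Floor 3 mm thick; rim and a divider across the middle, 3 mm thick, rise 6 mm above it. Two pockets, 80 x 80 mm inside, centred at x = 0, y = -41.5 and +41.5 mm, each marked with a thin grey ring.
- yellow_tray: Yellow plastic kit tray, fixed, 86 (its x) x 169 (its y, its length) x 9 mm high; lies on the bench or on the brown stand to the left, surface at z = 0. Origin: centre of its underside, z up. Floor 3 mm thick; rim and a divider across the middle, 3 mm thick, rise 6 mm above it. Two pockets, 80 x 80 mm inside, centred at x = 0, y = -41.5 and +41.5 mm, each marked with a thin grey ring.
- ink_pot_centre (a point): Centre (half-way up) of the ink pot: round cream-white pot with a cream screw lid and a dark band round it, 60 mm across (lid 57 mm), 62 mm high, about 190 g, standing on the bench; z is its upright axis. The larger of the two pots. Grip round the body.
- hardener_pot_centre (a point): Centre (half-way up) of the hardener pot: slim round pot with a blue upper part and lid, a red stripe and a white lower part, 38 mm across (lid 36 mm), 66 mm high, about 50 g, standing on the bench; z is its upright axis.
- counter_centre (a point): Centre (half-way up, on the disc's axis) of the white hand tally counter: a round white case 45 mm across and 27 mm high lying flat on the bench with its dark display window up; about 90 g. z is up; a thumb lever sticks out to 32 mm from this point along +x and a small reset knob to 29 mm along -y, so a grip across a diagonal of x and y meets only the round case. The lever is fixed.
- sample_cap_centre (a point): Centre (half-way up) of the loose black cap: a round black plastic cap, 24 mm across and 9 mm high, lying flat on the bare bench, about 12 g; z is up. It is the only cap lying on the bench itself (the heap of caps in the big light grey bag beside it is not to be used). Pinch it across the rim.
Not all that is in view belongs to the job. Leave any pink look-alike of the part that bears counter_centre alone.

How it is judged (in metres and radians):
At the end, for the whole second after the job is handed in: Ink pot and hardener pot in the green tray, tally counter and black cap in the yellow tray, each in its own pocket within 15 mm of the pocket's centre along both tray axes, on the floor (height within 5 mm), upright within 0.15 rad, at rest and released (x of ink_pot_centre in the frame of green_tray between -0.015 and 0.015 m and (y of ink_pot_centre in the frame of green_tray between -0.0565 and -0.0265 m or y of ink_pot_centre in the frame of green_tray between 0.0265 and 0.0565 m) and z of ink_pot_centre in the frame of green_tray between 0.029 and 0.039 m and angle between each of ink_pot_centre, hardener_pot_centre, counter_centre, sample_cap_centre's own z axis and vertical below 0.15 rad and x of hardener_pot_centre in the frame of green_tray between -0.015 and 0.015 m and (y of hardener_pot_centre in the frame of green_tray between -0.0565 and -0.0265 m or y of hardener_pot_centre in the frame of green_tray between 0.0265 and 0.0565 m) and z of hardener_pot_centre in the frame of green_tray between 0.031 and 0.041 m and x of counter_centre in the frame of yellow_tray between -0.015 and 0.015 m and (y of counter_centre in the frame of yellow_tray between -0.0565 and -0.0265 m or y of counter_centre in the frame of yellow_tray between 0.0265 and 0.0565 m) and z of counter_centre in the frame of yellow_tray between 0.0115 and 0.0215 m and x of sample_cap_centre in the frame of yellow_tray between -0.015 and 0.015 m and (y of sample_cap_centre in the frame of yellow_tray between -0.0565 and -0.0265 m or y of sample_cap_centre in the frame of yellow_tray between 0.0265 and 0.0565 m) and z of sample_cap_centre in the frame of yellow_tray between 0.0025 and 0.0125 m and linear speed of each of ink_pot, hardener_pot, counter, sample_cap below 0.02 m/s and contact force between the fingers and ink_pot below 0.05 N and contact force between the fingers and hardener_pot below 0.05 N and contact force between the fingers and counter below 0.05 N and contact force between the fingers and sample_cap below 0.05 N); the robot touches nothing.
It also fails if it takes over 120 s, if anything falls off the work surface, if the arm or the gripper's body presses on something with over 40 N, if the wrist force passes 120 N, or if a joint passes its speed limit or range.

### The arm

A 6-joint arm with a two-finger parallel gripper is mounted at the origin on a cart in front of the work surface, level with it; the furniture and walls round the work are solid. World frame = base frame: x ahead of the robot, y to its left, z up, the work surface at z = 0. Lengths are in mm, angles in rad, forces in N, time in s.
With the tool pointing down it reaches from about 275 to 825 mm from the base axis. Payload 4.9 kg.
Tool frame: the origin (TCP) lies at the very end of the fingers, on their centre line; the grasp point (between the pads) lies 19 mm behind it; z points along the fingers, y is the line along which they close (so a half turn about z gives the same grasp; the last joint's range is limited). The gripper opens to 85 mm and grips with 20 to 120 N. Pads are 22 mm wide; open, the fingers measure 114 mm over their backs; the gripper's body (76 mm by 85 mm) begins 54 mm behind the grasp point. The pads swing forward as they close: fully open they stand 13 mm farther back than shut.
Start: joints at [-1.353, 0.326, -0.193, 1.052, 0, 1.437], TCP at [189.536, -516.328, 195.081] pointing down, gripper open.
Joint ranges: [-2.65, 2.65], [-0.97, 1.79], [-1.3, 1.35], [-1.93, 2.1], [-1.47, 1.37], [-3.14, 3.14]. Speed limits (rad/s): [2.57, 2.57, 3.14, 3.14, 3.14, 3.14].

### API

Orientations are given as [roll, pitch, yaw] about the fixed x, y, z axes, in that order (R = Rz(yaw) Ry(pitch) Rx(roll)).
In Python, from bench import bot, solve_ik, imaging gives the robot as it stands. Calls block until the motion is done:
- bot.move_ptp(position, orientation): joint-space move of the TCP to a pose.
- bot.movel(position, rot=None, max_speed=150, threshold=None): straight line of the TCP; rot=None keeps the orientation; max_speed is the mean speed in mm/s. With threshold (N) it stops when the force on the tool has changed by that much, and returns True; else False.
- bot.move_j(angles): joint-space move.
- bot.grip(opening, effort=None): opening from 0.0 (shut) to 1.0 (fully open); effort is the grip in N (None keeps the last); returns when the fingers have stopped.
- bot.dwell(seconds).
- solve_ik(position, orientation): joint angles nearest the present ones, or None.
- bot.get_state(): the state.
- imaging.capture(name): name is "scene" or "top" or "wrist"; returns the picture (480x640x3 uint8, blue, green, red); there is no depth.
- imaging.camera_model(name): a dict with "K" (3x3 intrinsics, pixels), "k1" (the pictures are not rectified: a ray, as slopes to the right and down, at radius r is drawn at 1 + k1 r^2 times it, then the intrinsics apply), "position" and "rotation" of the camera in the world. Camera axes: x right, y up, looking along -z (the intrinsics and any distortion apply to the point x, -y, -z); pixel columns grow to the right and rows downward; lengths in mm; the calibration is good to about 2 mm. A picture is of the moment at which its call begins: read the wrist's pose just before it. camera_model takes no time and is no camera call; for the wrist camera it gives the pose at the moment of the call.
A pose or a line that the arm cannot do raises bot.IKError and nothing moves.
- bot.sign_off(): hands the job in; it is judged then, once.
The state is a dict: "t": time; "qpos": joint angles; "joint_velocities": joint speeds; "effort": joint torques, N m; "tcp_pos": TCP position; "orientation": TCP orientation; "contact_force": force on the tool from outside, world axes, zero at the start; "wrist_torque": the same for the moment, N m; "opening": opening from 0.0 (shut) to 1.0 (fully open); "gripper_force": force on a finger pad.
Only numpy, scipy, OpenCV 4.12 (cv2) and the standard library are available. Lean on these libraries where they do the work, as an engineer would, in place of code of your own. Each camera call takes 0.05 s, during which the arm holds its last target. There are 200 camera calls.

## Working session

There is one attempt and no reset: what is moved stays moved. The work goes in short steps, each a Python script; the robot and the scene stay as the last script left them, time stands still between calls to the robot, and variables do not carry over. Pictures are saved under pics/ and viewed, at most 14 in all, crops included, and the job is handed in when it is done.

```bash
mkdir -p pics
cat > h.py <<'E'
import numpy as np, cv2
from bench import bot, solve_ik, imaging
def ray(m,u,v):
    K=np.array(m["K"]); k1=m["k1"]
    d=np.array([(u-K[0,2])/K[0,0],(v-K[1,2])/K[1,1]]); s=d.copy()
    for _ in range(30): s=d/(1+k1*(s@s))
    return np.array(m["position"],float), np.array(m["rotation"],float)@np.array([s[0],-s[1],-1.])
def onplane(m,u,v,z):
    p,d=ray(m,u,v); return p+d*(z-p[2])/d[2]
def shot(name,fn=None):
    m=imaging.camera_model(name); im=imaging.capture(name)
    if fn: cv2.imwrite('pics/'+fn,im)
    return m,im
E
python3 - <<'E'
from h import *
for n in("scene","top"):
    m,im=shot(n,n+'1.png'); print(n,m)
print(bot.get_state())
E
```

```text
scene {'K': array([[606.75451723,   0.        , 314.64169433],
       [  0.        , 606.75451723, 245.42362513],
       [  0.        ,   0.        ,   1.        ]]), 'k1': -0.13130662740765892, 'position': array([-224.25626331,  894.48924787,  716.49711455]), 'rotation': array([ 1.04485331,  0.02619771, -2.48891514])}
top {'K': array([[509.33496142,   0.        , 311.7973159 ],
       [  0.        , 509.33496142, 238.31404603],
       [  0.        ,   0.        ,   1.        ]]), 'k1': -0.010836627146137309, 'position': array([ 397.34193707,  -34.55528499, 1369.87199743]), 'rotation': array([ 0.07741167,  0.01811303, -1.55955249])}
{'t': 0.1, 'qpos': array([-1.35317827e+00,  3.26828530e-01, -1.93459729e-01,  1.05201141e+00,
       -6.72521163e-06,  1.43659887e+00]), 'joint_velocities': array([ 2.11527134e-04,  2.50735105e-05,  2.65730062e-03, -2.00352604e-03,
       -1.60277589e-03, -9.90747568e-04]), 'effort': array([ 8.41804958e-04, -4.44239545e+01,  2.63038301e+01,  7.88488949e-03,
       -2.02984552e-04, -2.57124839e-06]), 'tcp_pos': array([ 189.41861307, -515.75291988,  194.41180623]), 'orientation': array([-3.14010192e+00, -1.94475318e-04,  3.51815373e-01]), 'contact_force': array([ 0.02456605, -0.58852691, -0.40761495]), 'wrist_torque': array([-0.00678122, -0.0551666 ,  0.00450572]), 'gripper_force': 0.0, 'opening': 0.9957979564029336}
```

```bash
sed -i 's/np.array(m\["rotation"\],float)@/Rotation.from_euler("xyz",m["rotation"]).as_matrix()@/; 1i from scipy.spatial.transform import Rotation' h.py; head -9 h.py
```

```text
from scipy.spatial.transform import Rotation
import numpy as np, cv2
from bench import bot, solve_ik, imaging
def ray(m,u,v):
    K=np.array(m["K"]); k1=m["k1"]
    d=np.array([(u-K[0,2])/K[0,0],(v-K[1,2])/K[1,1]]); s=d.copy()
    for _ in range(30): s=d/(1+k1*(s@s))
    return np.array(m["position"],float), Rotation.from_euler("xyz",m["rotation"]).as_matrix()@np.array([s[0],-s[1],-1.])
def onplane(m,u,v,z):
```

View pics/top1.png

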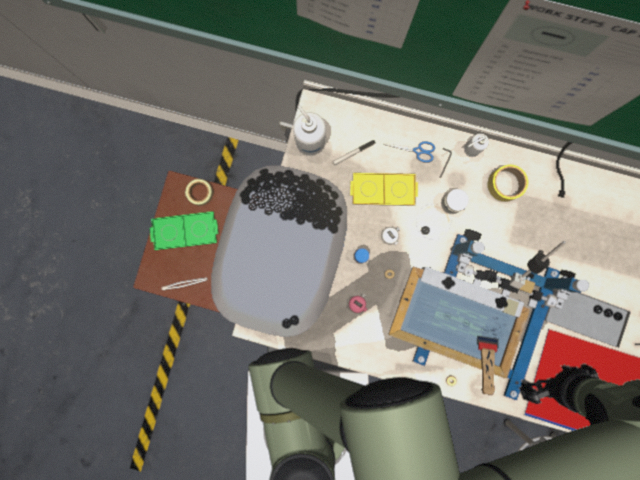

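View pics/scene1.png

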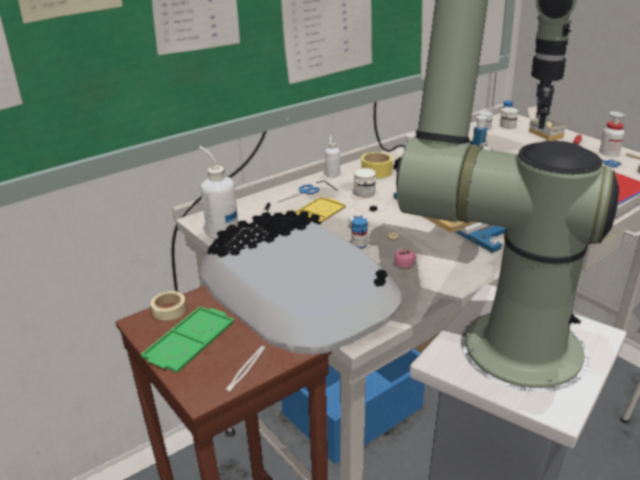

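Top view: the ink pot candidates are the cream pot (455,200), the pump bottle (310,130), the small bottle (478,143) and the far scene pots (510,118) and (483,120). I choose (455,200). The hardener is the blue lid at (361,255), also scene (359,230); the far blue one at scene (480,135) is excluded. The counter is white at (390,235), not the pink one at (357,303). The cap is at (425,230), not the heap at (290,200) or the pair at (291,321). The trays are green (184,231) and yellow (384,189).

Run:
```python
from h import *
im=cv2.imread('pics/top1.png'); m=imaging.camera_model("top"); hsv=cv2.cvtColor(im,cv2.COLOR_BGR2HSV)
def blob(lo,hi,roi):
    x0,y0,x1,y1=roi; k=np.zeros(im.shape[:2],np.uint8); k[y0:y1,x0:x1]=cv2.inRange(hsv,lo,hi)[y0:y1,x0:x1]
    c=max(cv2.findContours(k,0,1)[0],key=cv2.contourArea); return c
def rect(c,z):
    P=np.array([onplane(m,u,v,z)[:2] for u,v in c[:,0,:]],np.float32); return cv2.minAreaRect(P)
for n,a in dict(green=((45,120,60),(75,255,255),(140,200,225,260),9),yellow=((22,120,120),(35,255,255),(340,160,425,220),9),
  hard=((95,120,60),(125,255,255),(345,240,378,270),66),cap=((0,0,0),(180,255,70),(415,222,435,240),9),
  ).items():
    c=blob(*a[:3]); print(n,rect(c,a[3]),cv2.minEnclosingCircle(c))
print('ink',onplane(m,455,200,62),'ctr',onplane(m,390,235,27))
for n,(u,v,z) in dict(bagL=(213,290,50),bagR=(348,200,50),bottle=(310,125,100),standTL=(168,172,0)).items(): print(n,onplane(m,u,v,z))
big=cv2.resize(im[120:345,140:520],None,fx=2.1,fy=2.1,interpolation=3); cv2.imwrite('pics/c1.png',big)
```

```text
green ((520.8693237304688, 338.5590515136719), (85.58396911621094, 182.0717010498047), 7.649073600769043) ((183.691650390625, 230.5032196044922), 34.13720703125)
yellow ((639.0848388671875, -201.60707092285156), (177.6993408203125, 84.35175323486328), 89.7067642211914) ((383.5328369140625, 188.93325805664062), 33.9891357421875)
hard ((456.67669677734375, -136.13583374023438), (30.706281661987305, 30.72917938232422), 0.5828738212585449) ((361.48968505859375, 255.1288604736328), 6.830045223236084)Traceback (most recent call last):
  File "<stdin>", line 11, in <module>
  File "<stdin>", line 5, in blob
ValueError: max() iterable argument is empty
```

Run:
```python
from h import *
im=cv2.imread('pics/top1.png'); m=imaging.camera_model("top")
for n,(u,v,z) in dict(ink=(455,200,62),ctr=(390,235,27),cap=(425,230,9),pink=(357,303,27),bagL=(213,290,50),bagR=(348,200,50),bottle=(310,125,100),standTL=(168,172,0),robot=(311,460,0)).items(): print(n,onplane(m,u,v,z).round())
big=cv2.resize(im[120:345,140:520],None,fx=2.1,fy=2.1,interpolation=3); cv2.imwrite('pics/c1.png',big)
```

```text
ink [ 601. -378.   62.]
ctr [ 512. -215.   27.]
cap [ 528. -311.    9.]
pink [ 333. -129.   27.]
bagL [363. 245.  50.]
bagR [ 601. -103.   50.]
bottle [785.  -3. 100.]
standTL [682. 388.   0.]
robot [-78. -13.   0.]
```

View pics/c1.png

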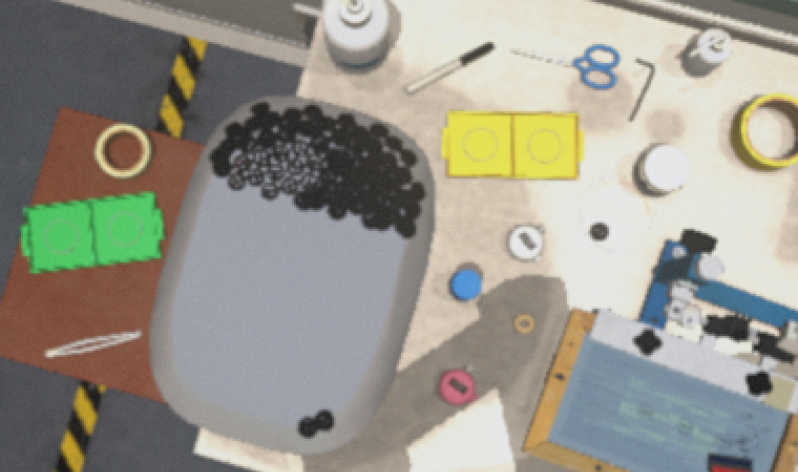

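The crop confirms the choice: white counter (525,241 in the crop) with its lever up-right, cap (599,231), hardener (466,284), ink pot (661,168). The trays have small end tabs, which explains the 178 mm length. Next I look from close up with the wrist camera.

Run:
```python
from h import *
bot.move_ptp([500,-270,380],[np.pi,0,0])
m,im=shot("wrist","w1.png"); print(m,bot.get_state()["t"],bot.get_state()["qpos"].round(2))
```

```text
{'K': array([[334.03949988,   0.        , 322.8995062 ],
       [  0.        , 334.03949988, 239.42214073],
       [  0.        ,   0.        ,   1.        ]]), 'k1': -0.015255669591990888, 'position': array([ 568.80875353, -269.71371312,  557.16077322]), 'rotation': array([-2.76964593e-01,  2.38353153e-04, -1.57102263e+00])} 1.7583 [-0.63  0.32  0.26  1.51 -0.    2.52]
```

View pics/w1.png

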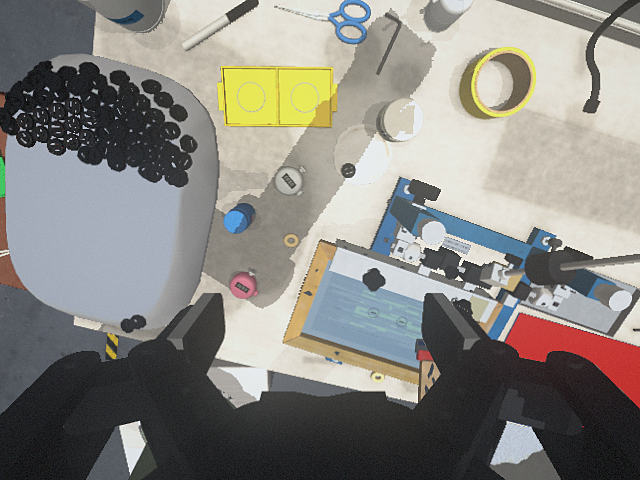

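Run:
```python
from h import *
im=cv2.imread('pics/w1.png')
a=cv2.resize(im[85:245,215:345],None,fx=3.6,fy=3.6,interpolation=3); b=cv2.resize(im[85:245,335:430],None,fx=3.6,fy=3.6,interpolation=3)
cv2.imwrite('pics/c2.png',np.hstack([a,b])[:600,:800])
m=dict(imaging.camera_model("wrist")); hsv=cv2.cvtColor(im,cv2.COLOR_BGR2HSV)
print(m["position"])
k=cv2.inRange(hsv,(22,100,60),(35,255,255)); k[:60]=0;k[135:]=0;k[:,:215]=0;k[:,345:]=0
k=cv2.morphologyEx(k,cv2.MORPH_CLOSE,np.ones((9,9)))
k=cv2.morphologyEx(k,cv2.MORPH_OPEN,np.ones((45,5)))
c=max(cv2.findContours(k,0,1)[0],key=cv2.contourArea)
print('yellow',cv2.minAreaRect(np.array([onplane(m,u,v,9)[:2] for u,v in c[:,0]],np.float32)),cv2.boundingRect(c))
print('rings',onplane(m,251.5,97,3),onplane(m,305,97,3))
def blob(lo,hi,x0,y0,x1,y1):
    k=np.zeros(im.shape[:2],np.uint8);k[y0:y1,x0:x1]=cv2.inRange(hsv,lo,hi)[y0:y1,x0:x1]
    return max(cv2.findContours(k,0,1)[0],key=cv2.contourArea)
for n,a,z in (('cap',((0,0,0),(180,255,90),335,155,362,185),9),('hard',((95,100,60),(130,255,255),215,195,262,240),66)):
    c=blob(*a);P=np.array([onplane(m,u,v,z)[:2] for u,v in c[:,0]],np.float32);print(n,cv2.minEnclosingCircle(P),cv2.boundingRect(c))
```

```text
[ 568.71641795 -269.90282424  557.10433193]
yellow ((639.2974853515625, -199.79428100585938), (168.0603790283203, 85.33019256591797), 89.77983093261719) (223, 66, 110, 61)
rings [ 639.68271614 -159.56289351    3.        ] [ 639.49193608 -242.13183714    3.        ]
cap ((529.0516357421875, -309.5986328125), 11.311066627502441) (342, 163, 13, 15)
hard ((459.467041015625, -140.21739196777344), 21.717182159423828) (224, 206, 26, 27)
```

View pics/c2.png

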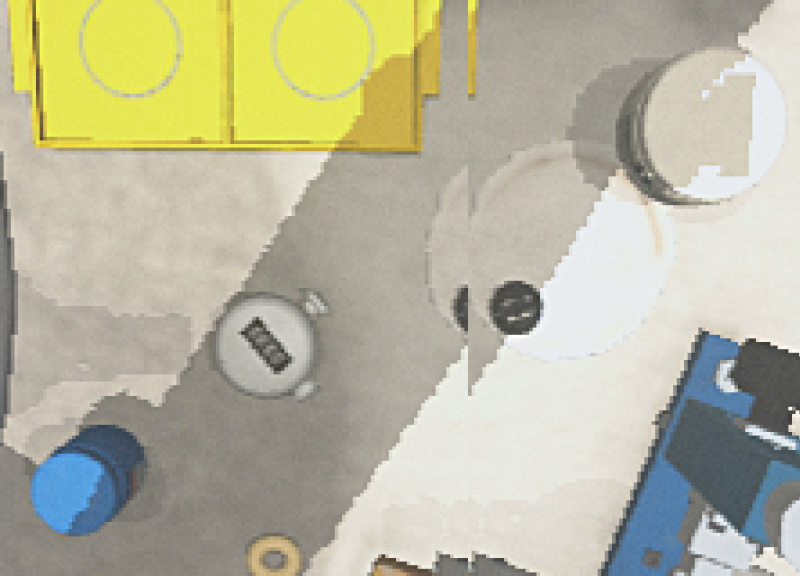

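Wrist view: yellow rings at (251,97) and (305,97), 82.6 mm apart as expected, tray 168 x 85 mm. Counter case at (289,181), lever about -49° in the world, so a grip along world x or y is a clean diagonal. Cap (348,171), ink lid (403,120), hardener lid (235,222). I start with the counter.

```bash
cat >> h.py <<'E'
def go(x,y,z,yaw): bot.move_ptp([x,y,z],[np.pi,0,yaw])
def pick(x,y,z,yaw,op,eff,h=150):
    bot.grip(op); go(x,y,h,yaw)
    bot.movel([x,y,z+25],max_speed=150)
    print('hit',bot.movel([x,y,z],max_speed=50,threshold=15))
    bot.grip(0.0,eff); s=bot.get_state(); print('grip',s['opening'],s['gripper_force'],s['tcp_pos'].round(1))
    bot.movel([x,y,h],max_speed=120); s=bot.get_state(); print('lifted',round(s['opening'],3),round(s['gripper_force'],1),s['t'])
def place(x,y,z,yaw,op,h=150):
    go(x,y,h,yaw); bot.movel([x,y,z+20],max_speed=120)
    print('hit',bot.movel([x,y,z-1],max_speed=25,threshold=4),bot.get_state()['tcp_pos'].round(1))
    bot.dwell(.2); bot.grip(op); bot.movel([x,y,h],max_speed=120); print('t',bot.get_state()['t'])
E
python3 - <<'E'
from h import *
m=imaging.camera_model("wrist")
print([onplane(m,*p)[:2].round(1) for p in((288.9,180.8,27),(348.3,170.6,9),(403.1,119.7,62),(235.3,221.7,66),(214,222,60))])
c=onplane(m,288.9,180.8,27)
pick(c[0],c[1],3,-0.07,.85,30)
m,im=shot("wrist","w2.png")
E
```

```text
[array([ 513.8, -216.2]), array([ 528.2, -310.6]), array([ 602.4, -382.2]), array([ 456.9, -137.6]), array([ 455.1, -103.3])]
hit False
grip -0.0009024035646309348 0.0 [ 513.9 -216.2    3. ]
lifted 0.001 0.0 6.6667
```

View pics/w2.png

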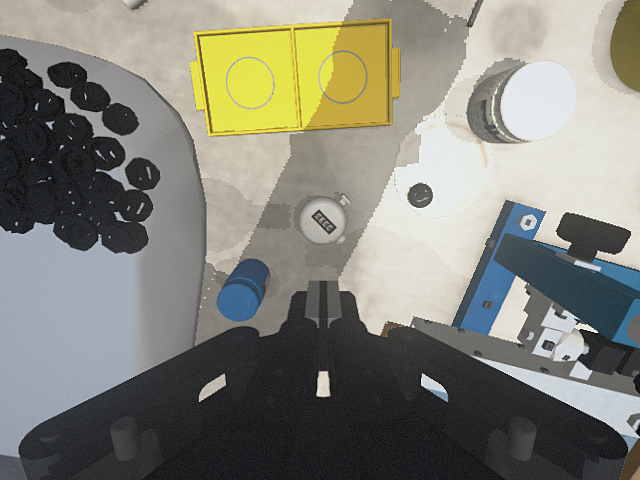

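Picture: the fingers closed empty. The counter is still standing at (323,220) and the yellow tray is intact. I remeasure it from here.

Run:
```python
from h import *
m=imaging.camera_model("wrist"); s=bot.get_state(); print(s['tcp_pos'].round(1),s['orientation'].round(3),m["position"],m["rotation"])
for n,p in dict(ctr=(322.5,220,27),cap=(420,195,9),ink=(537,101,62),ringL=(250,83,3),ringR=(343,77,3),lever=(343,201,13),knob=(341,239,13),hard=(240,301,66)).items(): print(n,onplane(m,*p).round(1))
# project tip to check camera pose
R=Rotation.from_euler("xyz",m["rotation"]).as_matrix(); q=R.T@(s['tcp_pos']-m["position"]); print(m["K"][0,0]*q[0]/-q[2]+m["K"][0,2],m["K"][1,1]*-q[1]/-q[2]+m["K"][1,2])
```

```text
[ 513.3 -215.9  149.1] [-3.141e+00  1.000e-03 -7.000e-02] [ 582.50987509 -219.89254137  326.85593595] [-2.77473154e-01  7.50147816e-04 -1.64013502e+00]
ctr [ 515.8 -214.7   27. ]
cap [ 529.8 -308.9    9. ]
ink [ 603.  -380.6   62. ]
ringL [ 639.9 -158.4    3. ]
ringR [ 638.9 -241.5    3. ]
lever [ 529.7 -235.1   13. ]
knob [ 492.6 -231.1   13. ]
hard [ 458.5 -139.7   66. ]
324.57770172718796 271.0911440080662
```

The counter stayed put at (515.8,-214.7). The part-open fingertips were probably too high, so I'll find the tip height by touching bare bench at the two openings I need.

Run:
```python
from h import *
go(562,-285,60,0)
for op in (.55,.3):
    bot.grip(op); bot.movel([562,-285,15],max_speed=100)
    print(op,bot.movel([562,-285,-12],max_speed=15,threshold=5),bot.get_state()['tcp_pos'].round(2),bot.get_state()['opening'],bot.get_state()['contact_force'].round(1))
    bot.movel([562,-285,40],max_speed=100)
print(bot.get_state()['t'])
```

```text
0.55 False [ 562.05 -285.05  -11.9 ] 0.5505344466274497 [ 0.1 -0.6 -1. ]
0.3 False [ 562.06 -285.04  -11.87] 0.30390685897757286 [-0.1  0.1 -0.1]
14.3583
```

Run:
```python
from h import *
for op in (.55,.3):
    bot.grip(op); bot.movel([562,-285,-8],max_speed=100)
    print(op,bot.movel([562,-285,-40],max_speed=20,threshold=5),bot.get_state()['tcp_pos'].round(2),bot.get_state()['opening'],bot.get_state()['contact_force'].round(1))
    if op==.3: m,im=shot("wrist","w3.png")
    bot.movel([562,-285,40],max_speed=100)
print(bot.get_state()['t'])
```

```text
0.55 True [ 561.95 -284.97  -38.62] 0.5474115441024309 [-0.4  0.9  5.2]
0.3 True [ 561.9  -284.97  -36.25] 0.30231065238307747 [-0.9  0.3  4.3]
20.9083
```

View pics/w3.png

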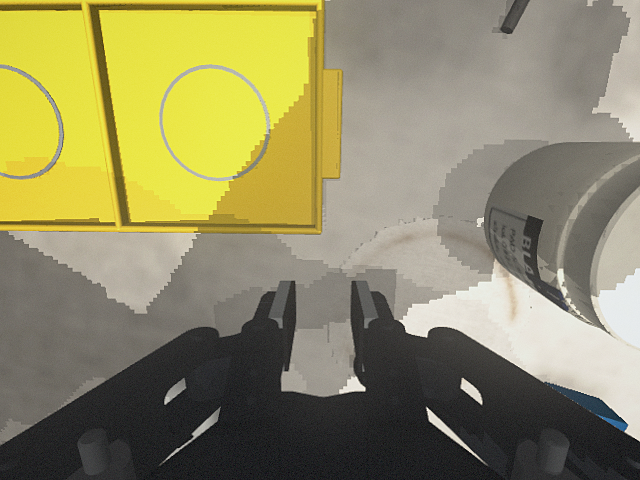

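Contact came at a TCP reading of about -38.6 (opening 0.55) and -36.2 (opening 0.3). Image scale (ring spacing) confirms the bench is at z=0, so the real fingertips sit about 36 mm behind the stated TCP. I check the lateral offset from the fingertips at (285,283) and (360,283) in this picture.

Run:
```python
from h import *
# pose at w3: tcp (562,-285,-36.2) yaw 0; camera relative to TCP at yaw 0 from w1: (568.8-500.?, ...)
m=dict(imaging.camera_model("wrist")); s=bot.get_state(); print(s['tcp_pos'],m['position'],s['orientation'])
m['position']=m['position']+np.array([561.9,-284.97,-36.25])-s['tcp_pos']
for p in((275,290),(292,283),(354,283),(366,290),(322,283),(215,122),(294,371),(350,371)): print(p,onplane(m,*p,0).round(1),onplane(m,*p,3).round(1))
```

```text
[ 561.45166344 -284.62825664   39.30124917] [ 631.4038443  -284.17304189  216.83737332] [-3.13871801e+00  4.48125950e-03  2.80603669e-05]
(275, 290) [ 566.9 -262.1    0. ] [ 568.2 -262.6    3. ]
(292, 283) [ 570.4 -270.     0. ] [ 571.7 -270.3    3. ]
(354, 283) [ 570.4 -298.4    0. ] [ 571.7 -298.1    3. ]
(366, 290) [ 567. -304.    0.] [ 568.3 -303.6    3. ]
(322, 283) [ 570.4 -283.7    0. ] [ 571.7 -283.8    3. ]
(215, 122) [ 640.1 -240.8    0. ] [ 640.  -241.7    3. ]
(294, 371) [ 522.9 -269.8    0. ] [ 525.2 -270.1    3. ]
(350, 371) [ 523.  -297.7    0. ] [ 525.3 -297.4    3. ]
```

The lateral offset is within 2 mm and the inner gap is 28 mm, so only z is off: tip ≈ TCP + 35 + 13·op². Retrying the counter, then the cap.

Run:
```python
from h import *
pick(515.4,-215.2,-35,-0.07,.75,30,h=60)
s=bot.get_state()
if s['opening']>.4:
    place(639.5,-242,-32,.715,.68,h=50)
    pick(529.2,-309.7,-35,np.pi/2,.5,20,h=60)
    m,im=shot("wrist","w4.png")
```

```text
hit False
grip 0.5178177530601464 30.658941864967346 [ 515.8 -215.4  -34.5]
lifted 0.514 30.7 24.325
hit True [ 639.1 -241.8  -31.5]
t 27.775
hit False
grip 0.25059447845517124 19.613455042708665 [ 529.4 -309.9  -34.6]
lifted 0.244 19.6 31.575
```

View pics/w4.png

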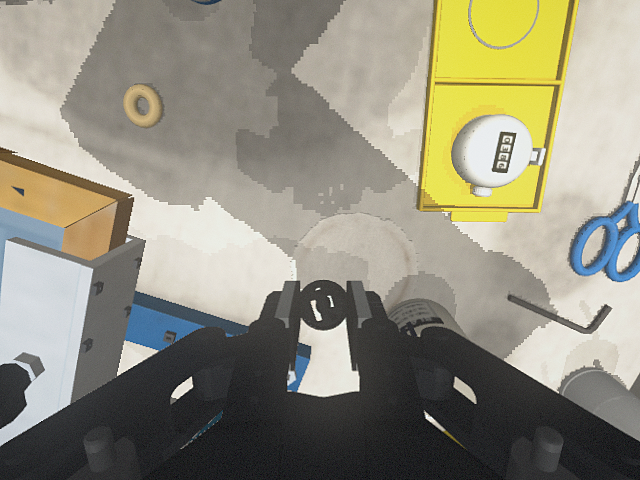

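The cap is held between the pads at (322,305) and the counter sits upright around the middle of its pocket (492,150). Next I set the cap down, pick the ink pot and carry it over to look at the green tray.

Run:
```python
from h import *
place(639.5,-159,-32,np.pi/2,.45,h=60)
pick(602.8,-381,-25,np.pi/2,1.0,50,h=80)
if bot.get_state()['opening']>.5:
    bot.movel([602.8,-381,200],max_speed=200)
    go(430,-150,200,np.pi/2); go(500,200,220,np.pi/2+.13)
    m,im=shot("wrist","w5.png"); print(m,bot.get_state()['tcp_pos'],bot.get_state()['t'],bot.get_state()['opening'])
    np.save('m5.npy',m,allow_pickle=True)
```

```text
hit True [ 639.1 -158.8  -31.6]
t 35.3167
hit False
grip 0.6939346715328567 54.24878418445587 [ 603.3 -381.4  -24.3]
lifted 0.691 54.1 39.4583
{'K': array([[334.03949988,   0.        , 322.8995062 ],
       [  0.        , 334.03949988, 239.42214073],
       [  0.        ,   0.        ,   1.        ]]), 'k1': -0.015255669591990888, 'position': array([491.30338723, 268.8378716 , 397.55058412]), 'rotation': array([-0.27777677, -0.00059434,  0.12928521])} [500.37988303 198.72790345 219.83799516] 42.7083 0.6894483258550994
```

View pics/w5.png

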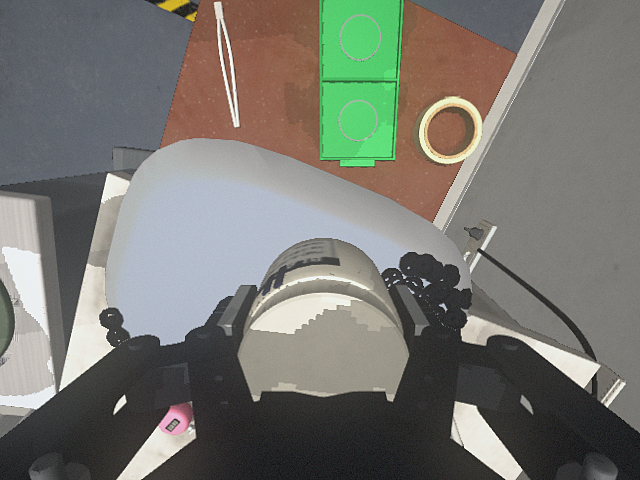

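Green rings at (360,37) and (358,120). The tape roll's near edge is about 55 px from the inner pocket centre. I compute the pockets from these.

Run:
```python
from h import *
m=np.load('m5.npy',allow_pickle=True).item(); im=cv2.imread('pics/w5.png')
hsv=cv2.cvtColor(im,cv2.COLOR_BGR2HSV)
k=cv2.inRange(hsv,(45,120,60),(75,255,255))
g=((hsv[...,1]<120)&(np.indices(k.shape)[1]>325)&(np.indices(k.shape)[1]<395)).astype(np.uint8)
P=[]
for y0,y1 in((8,68),(92,148)):
    v,u=np.nonzero(g[y0:y1]); c=cv2.minEnclosingCircle(np.stack([u,v+y0],1).astype(np.float32)); p=onplane(m,*c[0],3); P.append(p); print(c,p.round(1))
d=P[0]-P[1]; print(np.linalg.norm(d),np.arctan2(-d[0],d[1]))
print('bag edge',onplane(m,340,190,60).round(),onplane(m,340,190,0).round(),'tape',onplane(m,417,130,20))
```

```text
((360.0, 37.0), 23.537303924560547) [516.2 382.    3. ]
((366.938232421875, 124.0513687133789), 30.044689178466797) [537.6 296.9   3. ]
87.76102070767587 0.24676528272697154
bag edge [514. 227.  60.] [518. 220.   0.] tape [590.18015462 296.79126533  20.        ]
```

Run:
```python
from h import *
m=np.load('m5.npy',allow_pickle=True).item()
a=onplane(m,360,37,3); b=onplane(m,358.5,120,3); d=a-b; L=np.linalg.norm(d); th=np.arctan2(-d[0],d[1]); print(a,b,L,th)
assert abs(L-83)<3
c=(a+b)/2; d/=L; a=c+41.5*d; b=c-41.5*d; np.save('g.npy',[a,b]); yaw=np.pi/2+th
go(*a[:2],200,yaw)
place(*a[:2],-22,yaw,.9,h=200)
go(500,200,220,yaw); m,im=shot("wrist","w6.png"); np.save('m6.npy',m,allow_pickle=True)
go(430,-100,200,np.pi/2); go(458,-220,110,np.pi/2); m,im=shot("wrist","w7.png"); np.save('m7.npy',m,allow_pickle=True); print(bot.get_state()['t'])
x=cv2.imread('pics/w6.png'); y=cv2.imread('pics/w7.png')
cv2.imwrite('pics/c6.png',np.vstack([np.hstack([x,y])]) if 0 else cv2.resize(np.hstack([x[:360,160:560],y[:360,120:520]]),(800,360)))
```

```text
[516.20252643 382.0405381    3.        ] [527.58881942 299.95416157   3.        ] 82.87231672865768 0.13783161203201566
hit True [515.8 381.9 -21.3]
t 48.8083
51.5083
```

View pics/c6.png

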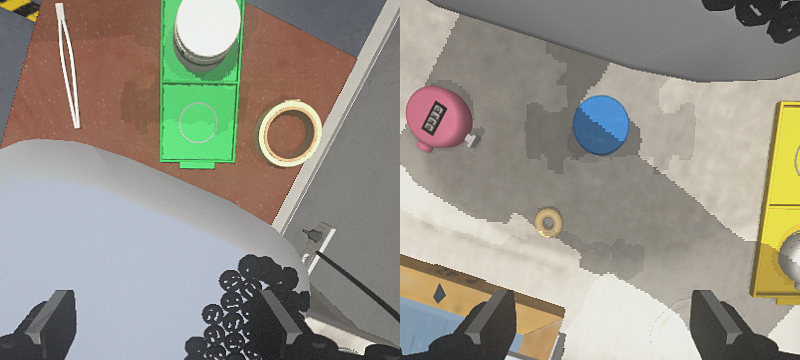

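Left: the ink pot is upright in the outer green pocket. Right: the hardener lid is at (321,125) in w7, with the bag edge about 36 mm beyond it. I'll grip it high, camera side away from the bag, with a force guard.

Run:
```python
from h import *
m=np.load('m7.npy',allow_pickle=True).item(); im=cv2.imread('pics/w7.png'); hsv=cv2.cvtColor(im,cv2.COLOR_BGR2HSV)
k=cv2.inRange(hsv,(95,110,60),(125,255,255)); k[:80]=0;k[170:]=0;k[:,:280]=0;k[:,360:]=0
c=max(cv2.findContours(k,0,1)[0],key=cv2.contourArea); (u,v),r=cv2.minEnclosingCircle(c); p=onplane(m,u,v,66); q=onplane(m,u+r,v,66); print(u,v,r,p,np.linalg.norm(p-q))
x,y=p[:2]; yaw=-np.pi/2
assert abs(x-458)<6 and abs(y+139)<6
bot.grip(.8); go(x,y,110,yaw); print(bot.get_state()['tcp_pos'],bot.get_state()['t'])
hit=bot.movel([x,y,-8],max_speed=80,threshold=8); print(hit,bot.get_state()['tcp_pos'].round(1))
if not hit:
    bot.grip(0,35); s=bot.get_state(); print(s['opening'],s['gripper_force'])
    bot.movel([x,y,200],max_speed=150); s=bot.get_state(); print(s['opening'],s['gripper_force'],s['t'])
```

```text
320.4363708496094 124.89545440673828 29.63164520263672 [ 456.32789143 -136.43335311   66.        ] 18.693347042452054
[ 456.3376297  -136.49110438  109.99754648] 54.2917
False [ 456.8 -136.6   -7.6]
0.4306743134414318 34.80868399143219
0.4330833337025211 35.04141926765442 57.8333
```

Run:
```python
from h import *
a,b=np.load('g.npy'); yaw=np.pi/2+.138
go(430,0,200,np.pi/2); go(*b[:2],200,yaw); print(bot.get_state()['opening'])
place(*b[:2],-5,yaw,.75,h=200)
go(500,190,220,yaw); m,im=shot("wrist","w8.png"); x=im
np.save('m8.npy',m,allow_pickle=True)
go(430,0,220,0.5); go(540,-220,200,0); m,im=shot("wrist","w9.png"); np.save('m9.npy',m,allow_pickle=True); print(bot.get_state()['t'])
cv2.imwrite('pics/c8.png',np.hstack([x[:360,160:560],im[:360,120:520]]))
```

```text
0.4334796172870066
hit True [527.2 299.7  -4.5]
t 67.0167
69.45
```

View pics/c8.png

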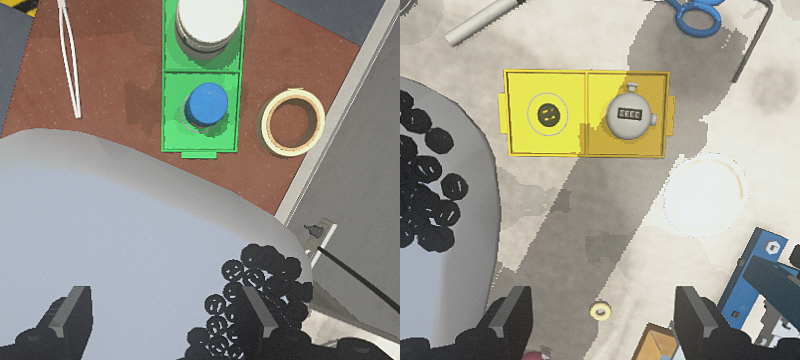

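All four stand in their pockets: cap (148,115), counter (228,113), hardener lid (207,104) and ink lid (208,20) in the crop halves. A quick numeric check follows, then hand-in.

Run:
```python
from h import *
m8,m9=[np.load(f,allow_pickle=True).item() for f in('m8.npy','m9.npy')]; a,b=np.load('g.npy')
ok=True
for n,m,p,t in(('hard',m8,(367,104,69),b),('ink',m8,(368,22,65),a),('cap',m9,(268,115,12),(639.5,-159)),('ctr',m9,(348.5,114,30),(639.5,-242))):
    e=(onplane(m,*p)[:2]-t[:2]).round(1); print(n,e); ok&=np.abs(e).max()<9
print(bot.get_state()['tcp_pos'],bot.get_state()['opening'])
if ok: print(bot.sign_off())
```

```text
hard [-1.5  0.5]
ink [ -0.3 -14.4]
cap [-1.  -1.3]
ctr [-1.3 -0.1]
[ 539.89999956 -218.16649647  200.28330184] 0.7483513102816683
```

The ink lid is cut off by the top edge of that picture, so my reading of its centre was poor. I take one better view.

Run:
```python
from h import *
yaw=np.pi/2+.138
go(430,0,220,.8); go(500,260,230,yaw); m,im=shot("wrist","w10.png"); np.save('m10.npy',m,allow_pickle=True); print(bot.get_state()['t'],m['position'])
a,b=np.load('g.npy')
for z,t in((65,a),(69,b)):
    R=Rotation.from_euler("xyz",m["rotation"]).as_matrix(); q=R.T@(np.r_[t[:2],z]-m["position"]); print(334*q[0]/-q[2]+322.9,334*q[1]/q[2]+239.4)
cv2.imwrite('pics/c10.png',im[:300,200:520])
```

```text
71.525 [490.78864474 328.54141295 407.38809534]
357.1828808760169 89.47298020295057
355.3665833964122 178.73229900846547
```

View pics/c10.png

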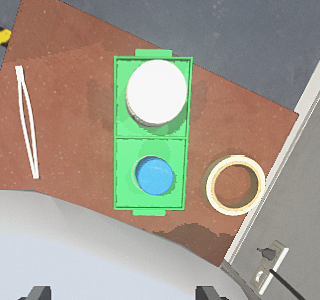

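Ink lid centre at (356.5,91) against an expected (357.2,89.5), hardener at (355,175.5) against (355.4,178.7). Both are within about 4 mm.

```bash
python3 -c "
from h import *
print(bot.sign_off())"
```

```text
the job is handed in; nothing more can be done
None
```

I handed the job in at about 72 s: the ink and hardener pots are upright in the green tray and the counter and cap in the yellow tray, each in its own pocket and within about 4 mm of its centre in the last camera checks; no verdict was reported back.

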